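Flag the open block-file drawer with a spring clip

ROBOT

A 6-joint arm with a two-finger parallel gripper is mounted at the origin on a cart in front of the work surface, level with it; the furniture and walls round the work are solid. World frame = base frame: x ahead of the robot, y to its left, z up, the work surface at z = 0. Lengths are in m, angles in rad, forces in N, time in s.
With the tool pointing down it reaches from about 0.4 to 0.825 m from the base axis. Payload 7 kg.
Tool frame: the origin (TCP) lies on the centre line of the jaws, within the pads' length; the fingertips stand 25 mm ahead of it and the grasp point (between the pads) lies 6 mm ahead of it; z points along the fingers, y is the direction in which the jaws open and shut (so a half turn about z gives the same grasp; the last joint's range is limited). The gripper opens to 88 mm and grips with 3 to 60 N. Pads are 19 mm wide; open, the fingers measure 130 mm over their backs; the gripper's body (78 mm by 193 mm) begins 47 mm behind the grasp point.
Start: joints at [1.629, 0.359, 0.012, 0, -1.224, -0.288], TCP at [0.154, 0.657, 0.252] pointing down, gripper open.
Joint ranges: [-3.07, 3.07], [-1.43, 2.12], [-1.02, 1.25], [-3.03, 1.67], [-3.05, -0], [-3.03, 3.03]. Speed limits (rad/s): [2.39, 2.39, 3.01, 3.14, 3.14, 3.14].

INTERFACE

Orientations are given as [roll, pitch, yaw] about the fixed x, y, z axes, in that order (R = Rz(yaw) Ry(pitch) Rx(roll)).
In Python, from station import * gives the robot as it stands. The module is installed in compiled form; this text tells all that it offers.
- The arm moves only by the tool step_arm, never from a script. Its argument "commands" is text: rows parted by semicolons, each of 6 numbers parted by spaces: the shift along the tool's x, y, z in mm, then the turn, a rotation vector about the tool's x, y, z in rad. A call has 1 to 8 rows; each row shifts and turns the commanded pose from where the row before left it, along the tool's axes as they then stand; what a row does not reach is not made up. A row lasts 1/8 s, in which the tool goes at most 62.5 mm and 10.7 degrees, less where a joint would pass 70% of its speed; a pose out of reach is approached as far as the arm can. A call is refused whole if a number of a shift passes 62.5 or a number of a turn 0.188, either way. A call with a gripper value outside its range is refused whole. "jaw" is the finger opening in mm, from 0 to 87.6, set as the call begins (left out, the last holds). The fingers move at their own pace and stop on an object; "grip_force" is the grip in N (left out, the last holds). Time passes only in rows, so rows that do not move let the fingers close. It gives the time, the measured TCP pose, the force and the opening at its end, in the units of the state.
- get_state(): the state, without advancing time (a new reading comes with each control period).
- grab_frame(name): name is "scene" or "top"; returns a dict with "frame" (420x560x3 uint8, red, green, blue), "fovy" (degrees; the focal length in pixels is half the picture's height over the tangent of half this angle, whatever the lens; pixels are square), "cx", "cy" (the principal point, pixels), "k1" (the pictures are not rectified: a ray, as slopes to the right and down, at radius r is drawn at 1 + k1 r^2 times it, then the intrinsics apply), "rvec" (rotation vector, rad) and "tvec" (3), from world to camera coordinates, as OpenCV has them. Camera axes: x right, y down, z forward; pixel columns grow to the right and rows downward; lengths in m; the calibration is good to about 2 mm. A picture is of the moment at which its call begins. There is no depth.
- job_done(): hands the job in, once; it reports no verdict.
Trained networks look in a picture, given as the dict that the camera call returned (one of the last four; its "shot" number tells which), for a name from the list of things; names that differ only in an ending like _2 or _b are one class to them, and where a whole thing is asked for, a point or a joint stands for the part that bears it (a point fixed in the world has none). Each returns a list of dicts, best first, with "conf" (0 to 1); they miss things now and then, are a little off and sometimes report something else, mostly with a low value. They report only what shows in the picture. A call takes as long as a camera call. They do not tell look-alikes from the thing itself.
- recognise(picture, name): "pixel" ([column, row] in pixels, amid what is visible of it).
The state is a dict: "t": time; "q": joint angles; "qd": joint speeds; "joint_efforts": joint torques, N m; "eef_pos": TCP position; "ee_rot": TCP orientation; "force": force on the tool from outside, world axes, zero at the start; "moment": the same for the moment, N m; "width": finger opening in m.
Only numpy, scipy, OpenCV 4.12 (cv2) and the standard library are available. Lean on these libraries where they do the work, as an engineer would, in place of code of your own. Each camera call takes 0.05 s, during which the arm holds its last target.

TASK

Pull the drawer of the small grey block-file unit out to its stop. Then take the yellow spring clip off the clip rail by squeezing its levers, clip it upright onto the top edge of the green index plate in the drawer with its rubber jaw pads well down on the plate, and let go, leaving the drawer open. Leave the blue and white clips on the rail and do not disturb the red timer or the dropper bottle.

Things in the scene. Friction and masses are not known exactly. Their poses are not given: they have to be found in the camera images.
- file_unit: grey block-file unit, 160 deep x 200 wide x 90 high mm, fixed to the bench; origin at the centre of its underside. Its drawer slides out along its own -x (roughly towards the robot); its front face is 80 mm from the origin along -x.
- drawer (a joint): slide of the drawer: 0 closed (m), 0.100 fully out at the stop. Friction about 2.5 N holds it where it is left.
- drawer_handle (a point): centre of the drawer's steel bar handle: horizontal, about 10 mm thick, 100 mm long along the unit's y, 35 mm in front of the white drawer front (free gap behind it about 30 mm), 52 mm above the bench, 38 mm below the unit's top. It can be pinched from above with the fingers closing along the unit's x.
- index_plate_top (a point): middle of the top edge of the upright green plate fixed in the drawer, 74 mm above the bench. Plate: 4 mm thick (point's x, the pull direction), 100 mm wide (y), 61 mm high; 92 mm behind the handle bar, so hidden in the unit while shut and 55 mm in front of it when fully open. The drawer front is equally high; the things filed in the drawer are lower.
- clip_rail: clip rail: dark base plate 60 x 220 x 8 mm, fixed to the bench, with an upright aluminium strip 4 mm thick (its x) and 200 mm long (its y) on which the three clips sit 65 mm apart; origin at the centre of its underside, strip top 40 mm above the bench.
- clip_yellow: yellow spring clip, 77 mm high, 20 mm wide (its y), like a clothes peg standing jaws down; origin midway between the jaw tips, z up towards the levers, x across them. Its 14 mm high rubber jaw pads sit 16 mm down over the rail's strip at the start. This body is the half at +x, which leans by half the opening angle when the clip is squeezed.
- clip_yellow_grip (a point): point midway between the yellow clip's levers at the height to squeeze them, 66 mm above the jaw tips; levers end 11 mm above it. Over the lever backs (along its x) the clip is 43 mm wide when clipped on and 28 mm when squeezed fully open; then the backs are parallel and the jaw tips 22 mm apart. The jaws spring shut when the levers are let go.
- clip_yellow_pivot (a point): the pivot pin of the yellow clip, midway between its halves, 38 mm above the jaw tips.
- clip_yellow_lever (a joint): opening angle of the yellow clip (rad): 0 with the jaws shut on a 4 mm edge, 0.5 squeezed open to its stop, -0.12 shut on nothing. Squeezing takes about 4 N at first and 9.5 N to the stop; more (15 to 25 N) only holds it firmly.
- clip_blue_grip (a point): the same point of the blue clip, which is otherwise like the yellow one; it stays on the rail.
- clip_white_grip (a point): the same point of the white clip, which is otherwise like the yellow one; it stays on the rail.
- timer: red bench timer, 78 x 62 x 17 mm, lying on the bench; origin at the centre of its underside. A bystander.
- dropper: amber dropper bottle, 36 mm across, 108 mm high; origin at the centre of its underside. A bystander.
- stereo_viewer: black microscope standing behind the clip rail, fixed, 214 x 150 mm and 330 mm high, its eyepieces leaning towards the robot; origin at the centre of its underside. To its right stands a covered machine about 0.3 m high. Keep the arm clear: pass on the robot's side of both or above them.
Things that resemble listed ones, but are neither listed nor needed, are in the scene too. Several things have the shape of the clip_yellow; the one meant has the colours described above.

How it is judged:
By the outcome, as a careful person would: the job done as asked, in the order asked, and still so for the second after the job is handed in, with the robot touching nothing.
It also fails if it takes over 61 s, if anything falls off the work surface, if the arm or the gripper's body presses on something with over 40 N, if the wrist force passes 120 N, or if a joint passes its speed limit or range.

## Working session

There is one attempt and no reset: what is moved stays moved. The work goes in short steps, Python scripts to look and compute and a tool call to move; the robot and the scene stay as the last step left them, time stands still between calls to the robot, and variables do not carry over. Pictures are saved under pics/ and viewed, and the job is handed in when it is done.

Besides the shell and the picture viewer there is one more tool, called after "Call:" by a JSON object that holds its "name" and its "arguments". step_arm: Moves the arm, as the interface text tells. Its arguments: {"type":"object","properties":{"commands":{"type":"string"},"jaw":{"type":"number"},"grip_force":{"type":"number"}},"required":["commands"]}

```bash
mkdir -p pics
python3 - <<'E'
from station import *
import cv2,pickle
for n in ("scene","top"):
    p=grab_frame(n); pickle.dump(p,open(n+'.pkl','wb'))
    cv2.imwrite(f'pics/{n}0.png',cv2.cvtColor(p['frame'],cv2.COLOR_RGB2BGR))
    print(n,p['fovy'],p['cx'],p['cy'],p['k1'],p['rvec'],p['tvec'])
    for t in ["file_unit","drawer_handle","clip_rail","clip_yellow","clip_yellow_grip","clip_yellow_pivot","clip_blue_grip","clip_white_grip","timer","dropper","stereo_viewer"]:
        print(t,[(np.round(d['pixel']).tolist() if 0 else [round(float(v),1) for v in d['pixel']],round(float(d['conf']),2)) for d in recognise(p,t)][:4])
print(get_state())
E
```

```text
scene 48.435087199095406 284.8312568808228 206.75304445907076 -0.08741580524844303 [ 1.97923617 -0.60831241  0.33672684] [-0.43341963  0.2831966   0.7563637 ]
file_unit [([265.0, 185.5], 0.87)]
drawer_handle [([242.1, 194.5], 0.66), ([300.0, 241.5], 0.44)]
clip_rail []
clip_yellow [([323.2, 257.8], 0.65), ([279.9, 267.3], 0.59), ([239.1, 254.3], 0.57), ([244.2, 194.7], 0.51)]
clip_yellow_grip [([275.6, 264.3], 0.65), ([323.6, 256.9], 0.65)]
clip_yellow_pivot [([236.3, 254.4], 0.95), ([276.1, 262.5], 0.73), ([320.1, 258.2], 0.72), ([239.7, 193.2], 0.67)]
clip_blue_grip [([297.1, 281.7], 0.91)]
clip_white_grip [([322.7, 296.1], 0.94), ([303.2, 240.2], 0.6)]
timer [([300.6, 243.2], 0.68)]
dropper [([327.4, 215.9], 0.84)]
stereo_viewer []
top 51.29987963378766 272.48123987289983 205.30418105061557 -0.06034780398791023 [ 2.22127361 -2.16713203  0.07870082] [0.09803639 0.61103836 1.08530311]
file_unit []
drawer_handle [([190.0, 216.3], 0.57)]
clip_rail [([354.3, 261.1], 0.86), ([341.7, 268.1], 0.26)]
clip_yellow [([293.9, 278.7], 0.61), ([336.6, 218.1], 0.59), ([339.6, 265.2], 0.45)]
clip_
[... 325 characters left out ...]
3.3, 165.4], 0.64)]
stereo_viewer []
{'t': 1.2, 'q': array([ 1.62913881e+00,  3.58611785e-01,  1.18906365e-02, -1.85611033e-05,
       -1.22410798e+00, -2.88091235e-01]), 'qd': array([-2.23527861e-04, -6.12201591e-04, -6.57379382e-05, -1.27547722e-03,
        1.07227559e-03,  1.79220532e-03]), 'joint_efforts': array([-8.64711947e-04, -5.82389009e+01,  2.93294102e+01,  7.00169027e+00,
        1.24974927e-02, -2.39360821e-05]), 'eef_pos': array([0.15373284, 0.65722795, 0.25154619]), 'ee_rot': array([ 3.14155625e+00,  7.41816633e-06, -2.29755062e-01]), 'force': array([ 0.8113727 ,  0.10188738, -0.4710753 ]), 'moment': array([-0.00111739,  0.05124561, -0.04553652]), 'width': 0.08747744528516468}
```

View pics/scene0.png

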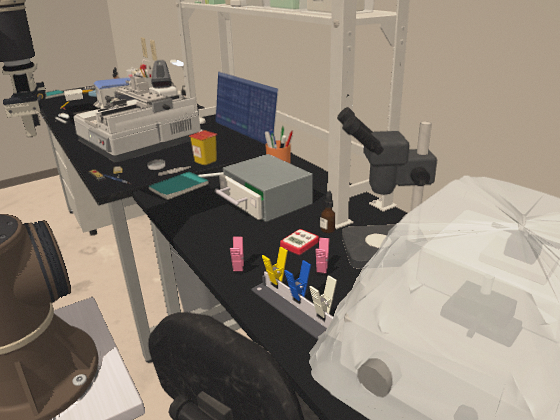

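View pics/top0.png

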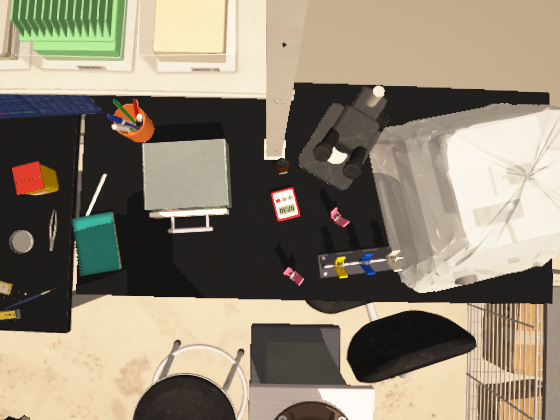

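The scene view shows the yellow clip at (276,266), blue at (298,282) and white at (324,296) on the rail, with two free-standing pink clips at (237,254) and (322,256). The unit is at (265,185), the timer at (300,241) and the dropper at (327,216). In the top view, yellow is at (341,267) on the rail and the handle bar at (190,230). The only yellow clip is the left one on the rail, so it fits. I'll confirm it in enlarged crops.

```bash
cat > h.py <<'E'
import numpy as np,cv2
def K(p):
    f=p['frame'].shape[0]/2/np.tan(np.radians(p['fovy'])/2)
    return np.array([[f,0,p['cx']],[0,f,p['cy']],[0,0,1]]),np.array([p['k1'],0,0,0,0.])
def proj(p,X):
    k,d=K(p); return cv2.projectPoints(np.atleast_2d(np.array(X,float)),np.array(p['rvec']),np.array(p['tvec']),k,d)[0][:,0]
def ray(p,uv):
    k,d=K(p); n=cv2.undistortPointsIter(np.array([[uv]],float),k,d,None,None,(3,100,1e-12))[0,0]
    R=cv2.Rodrigues(np.array(p['rvec']))[0]
    return -R.T@np.array(p['tvec']),R.T@np.array([n[0],n[1],1])
def atz(p,uv,z):
    c,d=ray(p,uv); return c+d*(z-c[2])/d[2]
def crop(p,x0,y0,w,h,s,fn,pts=()):
    im=cv2.cvtColor(p['frame'],cv2.COLOR_RGB2BGR)[y0:y0+h,x0:x0+w]
    im=cv2.resize(im,None,fx=s,fy=s,interpolation=cv2.INTER_CUBIC)
    for u in pts: cv2.circle(im,tuple(int(round(v)) for v in ((u[0]-x0+.5)*s,(u[1]-y0+.5)*s)),3,(0,255,255),-1)
    for x in range((x0+9)//10*10,x0+w,10):
        cv2.line(im,((x-x0)*s,0),((x-x0)*s,6 if x%50 else 14),(0,255,0),1)
    for y in range((y0+9)//10*10,y0+h,10):
        cv2.line(im,(0,(y-y0)*s),(6 if y%50 else 14,(y-y0)*s),(0,255,0),1)
    cv2.imwrite('pics/'+fn,im)
E
python3 - <<'E'
import pickle
from h import *
T=pickle.load(open('top.pkl','rb'));S=pickle.load(open('scene.pkl','rb'))
crop(T,310,230,110,60,7,'t_rail.png');crop(T,130,130,110,110,5,'t_unit.png')
crop(S,230,225,110,100,6,'s_rail.png');crop(S,200,140,130,90,6,'s_unit.png')
E
```

```text
(no output)
```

View pics/t_rail.png

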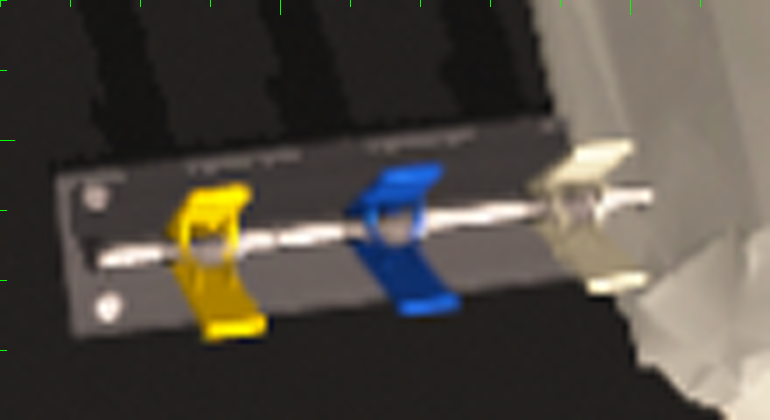

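View pics/t_unit.png

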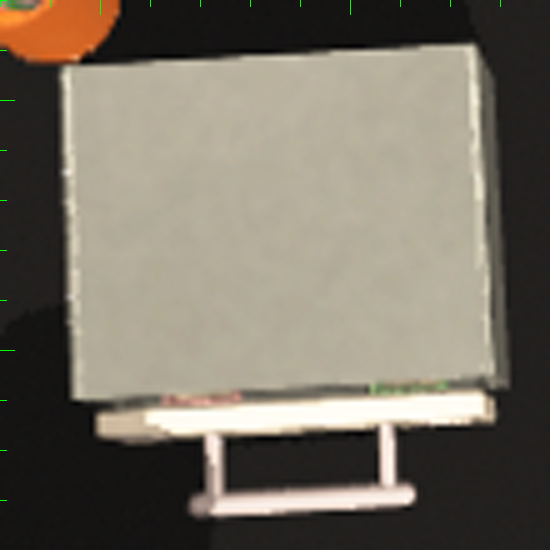

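View pics/s_rail.png

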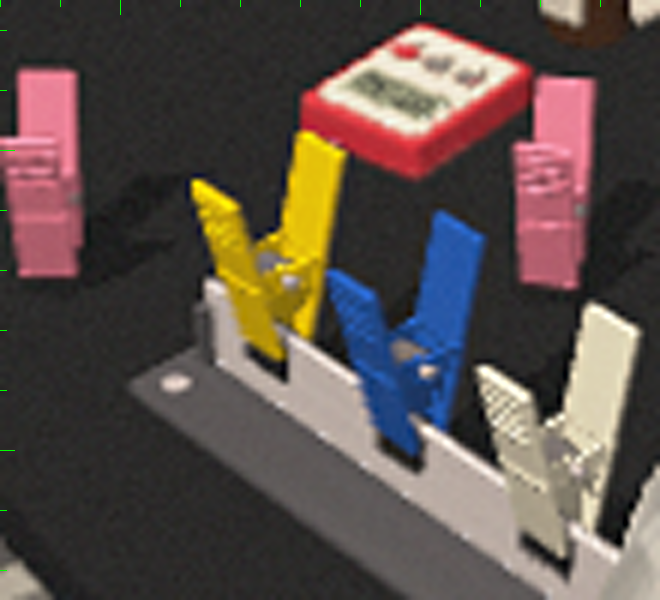

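View pics/s_unit.png

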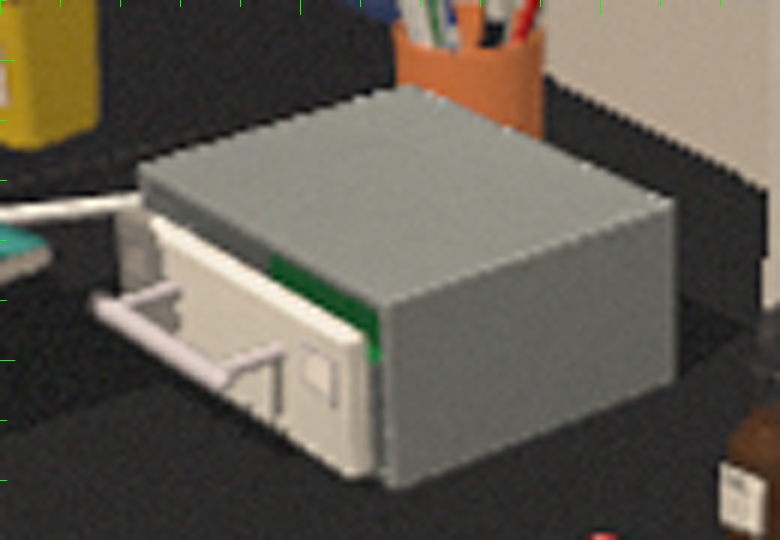

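```bash
cat > fit.py <<'E'
import pickle
from h import *
from scipy.optimize import least_squares
T=pickle.load(open('top.pkl','rb'));S=pickle.load(open('scene.pkl','rb'))
def tf(p,L): 
    c,s=np.cos(p[2]),np.sin(p[2]);L=np.array(L,float)
    return np.c_[p[0]+c*L[:,0]-s*L[:,1],p[1]+s*L[:,0]+c*L[:,1],L[:,2]]
def fit(obs,x0,npar=3,build=None):
    def r(p): return np.concatenate([(proj(c,tf(p,[l(p) if callable(l) else l]))[0]-np.array(u)) for c,l,u in obs])
    s=least_squares(r,x0,loss='soft_l1'); return s.x,r(s.x).reshape(-1,2)
def t_(x,y,s=5,o=(130,130)): return (x/s+o[0]-.5,y/s+o[1]-.5)
def s_(x,y): return t_(x,y,6,(200,140))
obsU=[(T,(.08,.1,.09),t_(62,68)),(T,(.08,-.1,.09),t_(477,44)),(T,(-.08,.1,.09),t_(75,400)),(T,(-.08,-.1,.09),t_(491,373)),
(S,(-.08,.1,.09),s_(140,165)),(S,(.08,.1,.09),s_(405,85)),(S,(.08,-.1,.09),s_(672,203)),(S,(-.08,-.1,.09),s_(390,302)),(S,(-.08,-.1,0),s_(393,488)),(S,(.08,-.1,0),s_(675,380))]
g=atz(T,(187,175),.09)
U,r=fit(obsU,[g[0],g[1],0]);print('unit',U.round(4));print(r.round(1).tolist())
obsH=[(T,(0,.05,.052),t_(200,506)),(T,(0,-.05,.052),t_(405,495)),(S,(0,.05,.052),s_(97,302)),(S,(0,-.05,.052),s_(222,380))]
g=atz(T,(190,230),.052)
H,r=fit(obsH,[g[0],g[1],U[2]]);print('handle',H.round(4));print(r.round(1).tolist())
c,s=np.cos(U[2]),np.sin(U[2]);d=H[:2]-U[:2];print('handle in unit',c*d[0]+s*d[1],-s*d[0]+c*d[1])
def r_(x,y): return t_(x,y,7,(310,230))
def q_(x,y): return t_(x,y,6,(230,225))
obsR=[(T,(.03,.11,.008),r_(57,175)),(T,(-.03,.11,.008),r_(75,335)),(T,(0,.1,.04),r_(100,256)),(T,(0,-.1,.04),r_(652,195)),(S,(0,.1,.04),q_(207,280)),(S,(-.03,.11,.008),q_(130,385))]
g=atz(T,(360,262),.04)
R,r=fit(obsR,[g[0],g[1],0]);print('rail',R.round(4));print(r.round(1).tolist())
# clips: center of lever tops  z=.024+.077=.101 ; 
for n,pts,l0 in (('y',[(T,r_(217,192),(235,330)),],.0),):
    pass
for n,a,b,sa,sb in (('yellow',(223,190),(237,331),(213,187),(325,142)),('blue',(415,172),(431,304),(349,278),(463,223)),('white',(606,148),(618,284),(498,373),(614,316))):
    top=[atz(T,r_(*a),.101),atz(T,r_(*b),.101)]
    o=[(T,lambda p:(p[3],0,.101),r_(*a)),(T,lambda p:(-p[3],0,.101),r_(*b)),(S,lambda p:(-p[3],0,.101),q_(*sa)),(S,lambda p:(p[3],0,.101),q_(*sb))]
    X,r=fit(o,[top[0][0],top[0][1],R[2],.02]);d=X[:2]-R[:2];c,s=np.cos(R[2]),np.sin(R[2])
    print(n,X.round(4),'in rail',(c*d[0]+s*d[1]).round(4),(-s*d[0]+c*d[1]).round(4),r.round(1).tolist())
for n,p in (('timer',(287,204)),('dropper',(283,165))): print(n,atz(T,p,.02))
E
python3 fit.py
```

```text
unit [0.6737 0.3239 0.0845]
[[-0.4, 0.0], [0.0, -0.3], [-0.4, 0.4], [0.8, 0.8], [-0.7, -0.6], [1.0, -1.0], [0.8, -0.5], [-0.6, -0.1], [0.5, 0.3], [0.1, -0.2]]
handle [0.5415 0.3131 0.0884]
[[0.1, 0.3], [-0.1, -0.0], [0.5, -0.0], [-0.1, -0.3]]
handle in unit -0.1325744230527074 0.0004621051937086923
rail [ 0.4728 -0.1168  0.1368]
[[-0.3, -0.2], [-0.1, 0.5], [0.4, 0.5], [1.3, -0.2], [0.5, -0.6], [-0.5, -1.4]]
yellow [ 0.4643 -0.0517  0.0976  0.0228] in rail 0.0004 0.0656 [[0.1, 0.3], [-0.4, -0.2], [0.0, 0.8], [0.2, -0.3]]
blue [ 0.473  -0.116   0.1086  0.0224] in rail 0.0003 0.0008 [[0.0, -0.1], [-0.5, 0.2], [0.4, 0.3], [-0.1, 0.1]]
white [ 0.4815 -0.1796  0.0799  0.0224] in rail 0.0001 -0.0634 [[0.0, 0.2], [-0.4, -0.0], [0.1, 0.4], [0.1, -0.1]]
timer [0.61254812 0.07656916 0.02      ]
dropper [0.71142428 0.08891062 0.02      ]
```

```bash
cat >> h.py <<'E'
from scipy.spatial.transform import Rotation as Ro
def go(st,pos,yaw,n):
    R=Ro.from_euler('xyz',st['ee_rot']);d=R.inv().apply(np.array(pos)-st['eef_pos'])*1000
    w=(R.inv()*Ro.from_euler('xyz',[np.pi,0,yaw])).as_rotvec()
    print('t',round(st['t'],2),'pos',st['eef_pos'].round(4),'rot',st['ee_rot'].round(3),'F',st['force'].round(1),'w',round(st['width'],4))
    print('tool shift mm',d.round(1),'turn',w.round(3),'per row',(d/n).round(2),(w/n).round(3))
E
python3 - <<'E'
import pickle
from h import *
T=pickle.load(open('top.pkl','rb'))
for uv,z in (((330,165),.33),((322,150),.3),((345,190),.2),((293,277),.07),((339,217),.07),((372,150),.3),((400,285),.2)): print(uv,z,atz(T,uv,z).round(3))
E
```

```text
(330, 165) 0.33 [0.665 0.013 0.33 ]
(322, 150) 0.3 [0.698 0.024 0.3  ]
(345, 190) 0.2 [ 0.633 -0.038  0.2  ]
(293, 277) 0.07 [0.435 0.06  0.07 ]
(339, 217) 0.07 [ 0.581 -0.047  0.07 ]
(372, 150) 0.3 [ 0.701 -0.072  0.3  ]
(400, 285) 0.2 [ 0.436 -0.158  0.2  ]
```

Call:
{"name": "step_arm", "arguments": {"commands": "0 0 0 0 0 0.18;0 0 0 0 0 0.18;0 0 0 0 0 0.18;0 0 0 0 0 0.18;0 0 0 0 0 0.18;0 0 0 0 0 0.18;0 0 0 0 0 0.176;0 0 0 0 0 0", "jaw": 20, "grip_force": 15}}

```text
t: 2.2
eef_pos: [0.1538, 0.6572, 0.2515]
ee_rot: [-3.142, 0.0, -1.485]
force: [0.8, -0.2, 0.3]
width: 0.0207
```

Run:
```python
from station import *
from h import *
go(get_state(),[.5415,.3131,.16],-1.486,12)
```

```text
t 2.2 pos [0.1538 0.6572 0.2515] rot [-3.142  0.    -1.485] F [ 0.8 -0.2  0.3] w 0.0207
tool shift mm [ 376.3 -356.7   91.5] turn [-0.     0.     0.001] per row [ 31.35 -29.72   7.63] [-0.  0.  0.]
```

Call:
{"name": "step_arm", "arguments": {"commands": "35 -33 0 0 0 0;47 -45 0 0 0 0;47 -45 0 0 0 0;47 -45 0 0 0 0;47 -45 0 0 0 0;47 -45 0 0 0 0;47 -45 0 0 0 0;30 -28 0 0 0 0"}}

```text
t: 3.2
eef_pos: [0.5032, 0.3477, 0.2517]
ee_rot: [-3.141, 0.0, -1.482]
force: [0.4, 0.0, 0.3]
width: 0.0198
```

Call:
{"name": "step_arm", "arguments": {"commands": "29 -26 31 0 0 0;0 0 31 0 0 0;0 0 29 0 0 0;0 0 0 0 0 0"}}

```text
t: 3.7
eef_pos: [0.5289, 0.3219, 0.1584]
ee_rot: [3.138, -0.003, -1.483]
force: [-0.9, 0.6, 0.5]
width: 0.02
```

Run:
```python
from station import *
from h import *
go(get_state(),[.5415,.3131,.062],-1.486,5)
p=grab_frame('scene');crop(p,180,90,150,150,5,'s1.png',proj(p,[[.5415,.3131,.052]]))
```

```text
t 3.7 pos [0.5289 0.3219 0.1584] rot [ 3.138e+00 -3.000e-03 -1.483e+00] F [-0.9  0.6  0.5] w 0.02
tool shift mm [  9.6 -12.1  96.4] turn [ 0.003 -0.003  0.003] per row [ 1.92 -2.42 19.28] [ 0.001 -0.001  0.001]
```

View pics/s1.png

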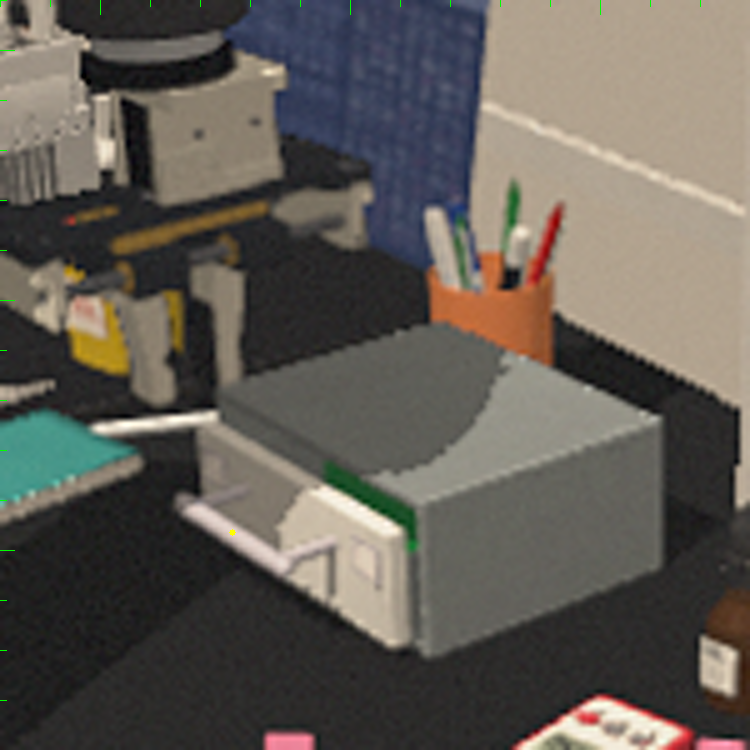

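The scene view shows both fingers above the handle bar, and the projected handle point at (226,196) falls on the bar's middle. I'll correct xy first, then go down.

Call:
{"name": "step_arm", "arguments": {"commands": "5 -6 0 0 0 0;5 -6 10 0.003 -0.003 0;0 0 20 0 0 0;0 0 0 0 0 0;0 0 0 0 0 0"}}

```text
t: 4.38
eef_pos: [0.5432, 0.3143, 0.1312]
ee_rot: [-3.138, 0.003, -1.486]
force: [-0.4, 0.4, 0.5]
width: 0.0199
```

Run:
```python
from station import *
from h import *
go(get_state(),[.5415,.3131,.062],-1.486,4)
```

```text
t 4.38 pos [0.5432 0.3143 0.1312] rot [-3.138e+00  3.000e-03 -1.486e+00] F [-0.4  0.4  0.5] w 0.0199
tool shift mm [ 1.3  2.  69.2] turn [-0.004  0.003  0.   ] per row [ 0.32  0.51 17.31] [-0.001  0.001  0.   ]
```

Call:
{"name": "step_arm", "arguments": {"commands": "1 1 16 -0.003 0.003 0;0 1 18 0 0 0;0 0 18 0 0 0;0 0 17 0 0 0;0 0 0 0 0 0;0 0 0 0 0 0"}}

```text
t: 5.12
eef_pos: [0.5411, 0.3133, 0.0618]
ee_rot: [-3.141, 0.0, -1.486]
force: [0.6, 0.8, -0.3]
width: 0.0199
```

Run:
```python
from station import *
from h import *
go(get_state(),[.5415,.3131,.062],-1.486,4)
```

```text
t 5.12 pos [0.5411 0.3133 0.0618] rot [-3.141  0.    -1.486] F [ 0.6  0.8 -0.3] w 0.0199
tool shift mm [ 0.2 -0.3 -0.2] turn [-0.  0.  0.] per row [ 0.06 -0.08 -0.05] [-0.  0.  0.]
```

Call:
{"name": "step_arm", "arguments": {"commands": "0 0 0 0 0 0;0 0 0 0 0 0;0 0 0 0 0 0;0 0 0 0 0 0", "jaw": 4, "grip_force": 25}}

```text
t: 5.62
eef_pos: [0.5413, 0.3135, 0.0623]
ee_rot: [-3.14, 0.001, -1.486]
force: [-0.1, -0.7, 4.2]
width: 0.0102
```

Gripped at 10.2 mm. Pulling along tool +y.

Call:
{"name": "step_arm", "arguments": {"commands": "0 6 0 0 0 0;0 12 0 0 0 0;0 14 0 0 0 0;0 14 0 0 0 0;0 14 0 0 0 0;0 12 0 0 0 0;0 8 0 0 0 0;0 0 0 0 0 0"}}

```text
t: 6.62
eef_pos: [0.4604, 0.3067, 0.0622]
ee_rot: [-3.141, 0.001, -1.485]
force: [-2.3, 0.4, 8.4]
width: 0.0101
```

Call:
{"name": "step_arm", "arguments": {"commands": "0 5 0 0 0 0;0 5 0 0 0 0;0 3 0 0 0 0;0 2 0 0 0 0;0 0 0 0 0 0"}}

```text
t: 7.25
eef_pos: [0.4476, 0.3057, 0.0623]
ee_rot: [-3.138, 0.001, -1.485]
force: [9.6, -0.7, 1.3]
width: 0.0101
```

Call:
{"name": "step_arm", "arguments": {"commands": "0 2 0 0 0 0;0 1 0 0 0 0;0 0 0 0 0 0"}}

```text
t: 7.62
eef_pos: [0.4474, 0.3058, 0.0623]
ee_rot: [-3.135, 0.002, -1.484]
force: [27.0, -6.4, -10.3]
width: 0.0099
```

Force rises with no motion, so the drawer is at its stop. I'll relax the pull, release and rise.

Call:
{"name": "step_arm", "arguments": {"commands": "0 -2 0 0 0 0;0 -1 0 0 0 0;0 0 0 0 0 0"}}

```text
t: 8.0
eef_pos: [0.4476, 0.3058, 0.0623]
ee_rot: [-3.139, 0.002, -1.485]
force: [8.4, -1.7, 1.4]
width: 0.01
```

Call:
{"name": "step_arm", "arguments": {"commands": "0 0 0 0 0 0;0 0 0 0 0 0;0 0 0 0 0 0", "jaw": 20}}

```text
t: 8.38
eef_pos: [0.4455, 0.3046, 0.0612]
ee_rot: [3.141, -0.001, -1.486]
force: [-0.2, -0.2, -0.9]
width: 0.0201
```

Call:
{"name": "step_arm", "arguments": {"commands": "0 0 -15 0 0 0;0 0 -30 0 0 0;0 0 -40 0 0 0;0 0 -40 0 0 0;0 0 -20 0 0 0;0 0 0 0 0 0"}}

```text
t: 9.12
eef_pos: [0.4467, 0.3057, 0.2094]
ee_rot: [-3.138, 0.003, -1.486]
force: [0.9, -0.6, -0.8]
width: 0.0199
```

Run:
```python
from station import *
from h import *
go(get_state(),[.4643,-.0517,.21],.1355-np.pi/2,8)
p=grab_frame('scene');import pickle;pickle.dump(p,open('scene2.pkl','wb'));crop(p,180,130,130,110,6,'s2.png')
p=grab_frame('top');pickle.dump(p,open('top2.pkl','wb'));crop(p,120,130,130,130,5,'t2.png')
```

```text
t 9.12 pos [0.4467 0.3057 0.2094] rot [-3.138e+00  3.000e-03 -1.486e+00] F [ 0.9 -0.6 -0.8] w 0.0199
tool shift mm [357.6  12.9  -1.8] turn [-0.003  0.003 -0.05 ] per row [44.71  1.62 -0.23] [-0.     0.    -0.006]
```

View pics/s2.png

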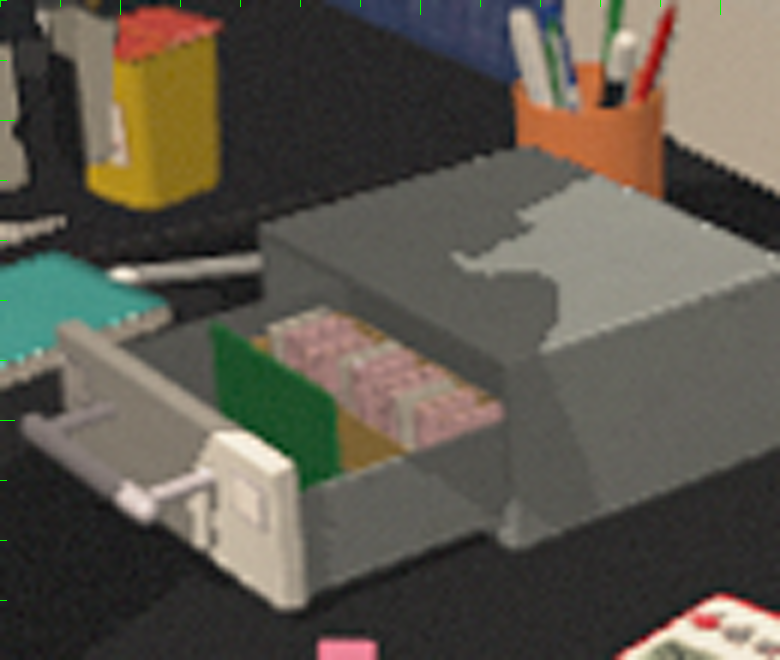

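View pics/t2.png

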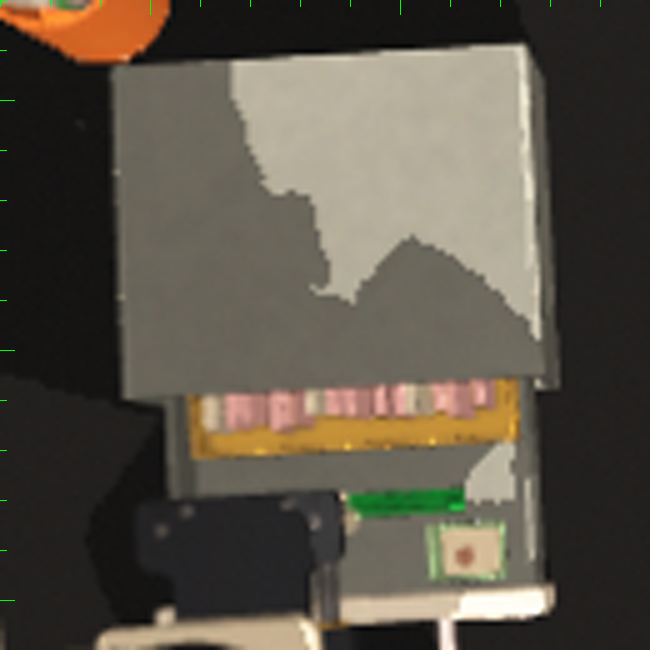

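The scene view shows the drawer well out, with the green plate upright (top edge from about (215,194) to (256,207)) and the filed cards lower behind it. Moving above the yellow clip now.

Call:
{"name": "step_arm", "arguments": {"commands": "30 1 0 0 0 -0.007;47 2 0 0 0 -0.007;50 2 0 0 0 -0.007;50 2 0 0 0 -0.007;50 2 0 0 0 -0.007;50 2 0 0 0 -0.007;45 2 0 0 0 -0.007;33 0 0 0 0 0", "jaw": 64}}

```text
t: 10.22
eef_pos: [0.4712, -0.0511, 0.2057]
ee_rot: [3.14, -0.0, -1.438]
force: [-0.1, 0.7, -0.0]
width: 0.0637
```

Call:
{"name": "step_arm", "arguments": {"commands": "0 0 0 0 0 0;0 0 0 0 0 0"}}

```text
t: 10.48
eef_pos: [0.4716, -0.0492, 0.2059]
ee_rot: [3.14, -0.0, -1.438]
force: [0.7, -0.5, -0.0]
width: 0.0642
```

Run:
```python
from station import *
from h import *
go(get_state(),[.4643,-.0517,.21],.1355-np.pi/2,8)
p=grab_frame('scene');import pickle;pickle.dump(p,open('scene3.pkl','wb'));crop(p,200,140,140,160,4,'s3.png')
p=grab_frame('top');pickle.dump(p,open('top3.pkl','wb'));crop(p,120,130,130,130,5,'t3.png')
```

```text
t 10.47 pos [ 0.4716 -0.0492  0.2059] rot [ 3.14  -0.    -1.438] F [ 0.7 -0.5 -0. ] w 0.0642
tool shift mm [ 1.5  7.6 -4.1] turn [ 0.001 -0.    -0.002] per row [ 0.19  0.95 -0.51] [ 0. -0. -0.]
```

View pics/s3.png

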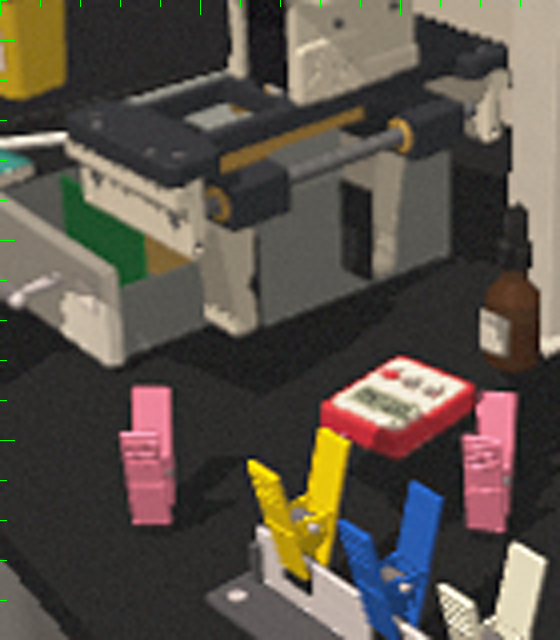

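View pics/t3.png

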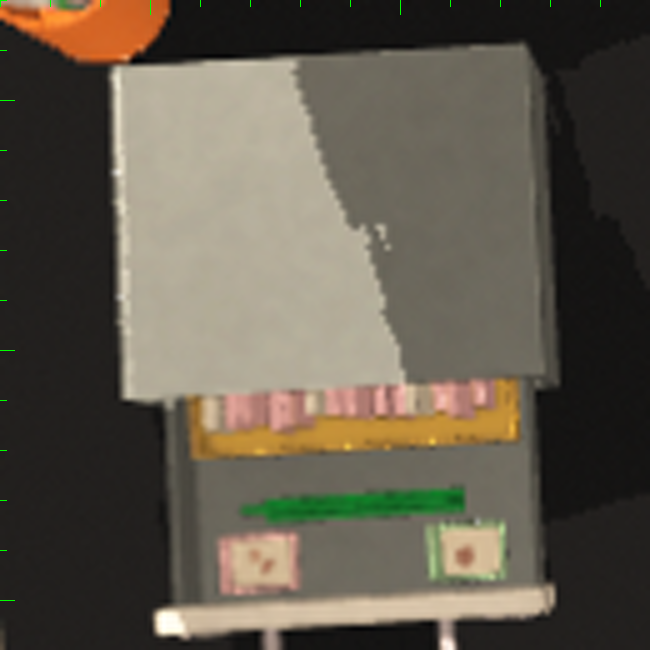

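The top view shows the plate as a green bar from about (169,232) to (212,229), between the index cards and the drawer front. I'll overlay the predicted plate edge and correct the position above the clip.

Run:
```python
import pickle
from h import *
T=pickle.load(open('top3.pkl','rb'));S=pickle.load(open('scene2.pkl','rb'))
U=np.array([.6737,.3239,.0845])
def tf(L):
    c,s=np.cos(U[2]),np.sin(U[2]);L=np.array(L,float)
    return np.c_[U[0]+c*L[:,0]-s*L[:,1],U[1]+s*L[:,0]+c*L[:,1],L[:,2]]
L=[(-.135+a,b,z) for a in(-.002,.002) for b in (-.05,0,.05) for z in (.074,)]+[(-.135,b,.013) for b in (-.05,.05)]
X=tf(L);print(X.round(4))
crop(T,150,210,80,40,9,'t4.png',proj(T,X))
crop(S,195,175,80,60,9,'s4.png',proj(S,X))
```

```text
[[0.5414 0.2625 0.074 ]
 [0.5372 0.3123 0.074 ]
 [0.533  0.3622 0.074 ]
 [0.5454 0.2629 0.074 ]
 [0.5412 0.3127 0.074 ]
 [0.537  0.3625 0.074 ]
 [0.5434 0.2627 0.013 ]
 [0.535  0.3623 0.013 ]]
```

Call:
{"name": "step_arm", "arguments": {"commands": "1 4 0 0 0 0;0 4 0 0 0 0;0 0 0 0 0 0;0 0 0 0 0 0"}}

```text
t: 11.08
eef_pos: [0.4643, -0.0511, 0.2067]
ee_rot: [-3.141, 0.0, -1.437]
force: [0.7, 0.7, -0.3]
width: 0.0641
```

View pics/t4.png

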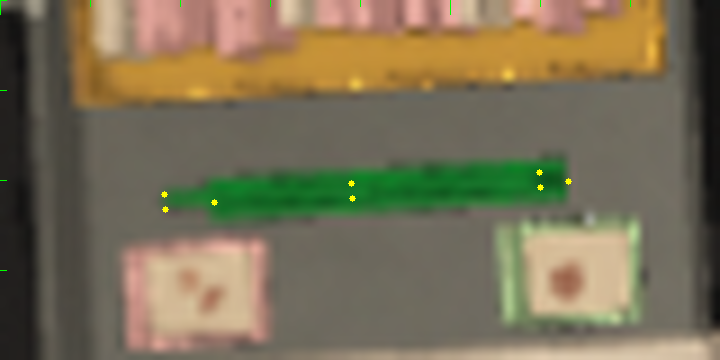

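View pics/s4.png

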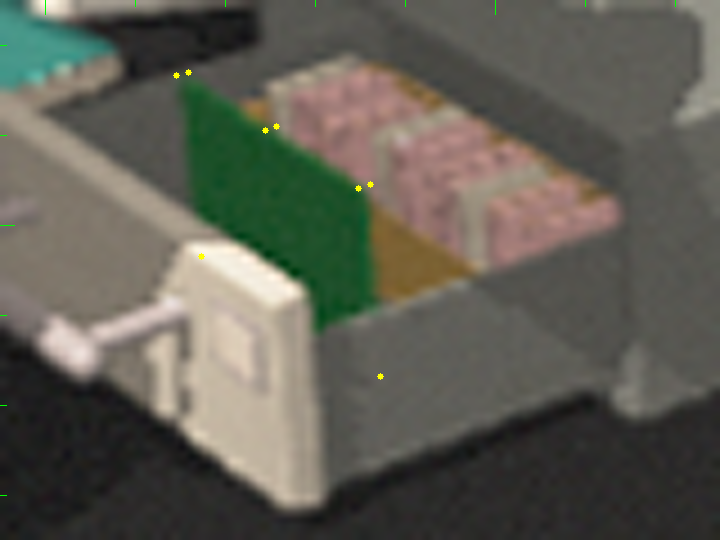

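The predicted plate edge matches both views to about 1 px. Descending onto the yellow clip's levers.

Call:
{"name": "step_arm", "arguments": {"commands": "0.5 0 20 0 0 0;0 0 25 0 0 0;0 0 25 0 0 0;0 0 25 0 0 0;0 0 15 0 0 0;0 0 0 0 0 0;0 0 0 0 0 0"}}

```text
t: 11.95
eef_pos: [0.4648, -0.0517, 0.0971]
ee_rot: [-3.141, -0.0, -1.437]
force: [-0.1, -0.2, 0.1]
width: 0.0639
```

Run:
```python
from station import *
from h import *
go(get_state(),[.4643,-.0517,.096],.1355-np.pi/2,8)
p=grab_frame('scene');crop(p,225,190,120,110,6,'s5.png')
p=grab_frame('top');crop(p,310,220,110,70,7,'t5.png')
```

```text
t 11.95 pos [ 0.4648 -0.0517  0.0971] rot [-3.141 -0.    -1.437] F [-0.1 -0.2  0.1] w 0.0639
tool shift mm [-0.1  0.5  1.1] turn [-0.001 -0.    -0.001] per row [-0.01  0.07  0.14] [-0. -0. -0.]
```

View pics/s5.png

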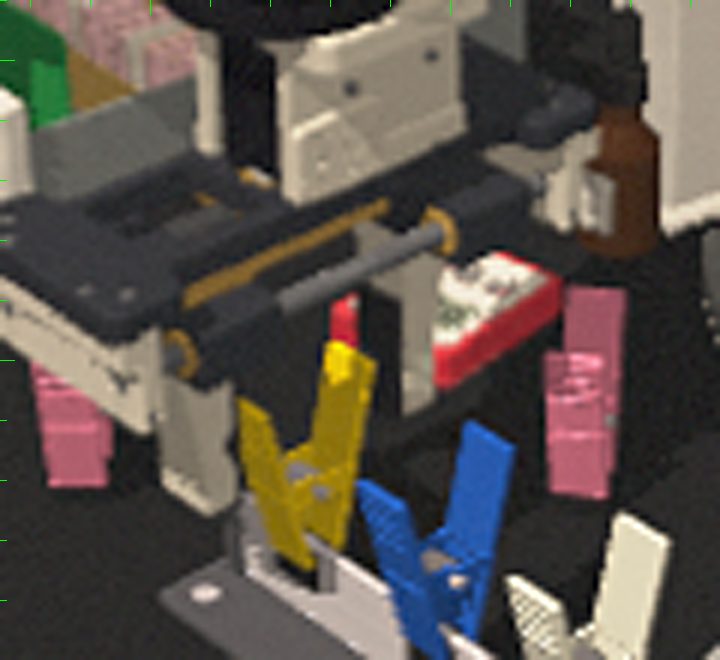

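View pics/t5.png

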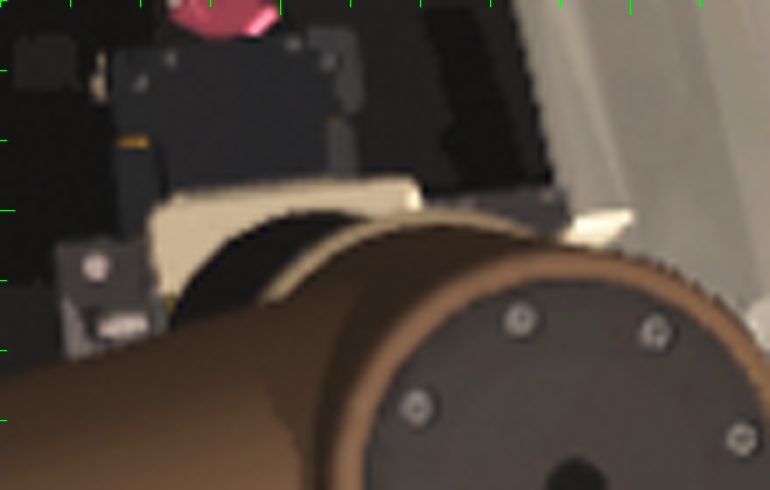

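The fingers straddle the yellow clip; in the crop the left one is at (200,450), the right one at (420,340) and the levers are between them. I'll check their sideways alignment numerically.

Run:
```python
import pickle
from h import *
from station import *
p=grab_frame('scene')
a=.134;u=np.array([np.cos(a),np.sin(a),0]);v=np.array([-np.sin(a),np.cos(a),0]);c=np.array([.4648,-.0517,.0])
X=[c+s*.032*u+w*.0095*v+[0,0,z] for s in(-1,1) for w in(-1,1) for z in (.072,.091)]
X+=[c+s*.0225*u+w*.01*v+[0,0,.101] for s in(-1,1) for w in(-1,1)]
crop(p,225,190,120,110,6,'s6.png',proj(p,X))
```

```text
(no output)
```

View pics/s6.png

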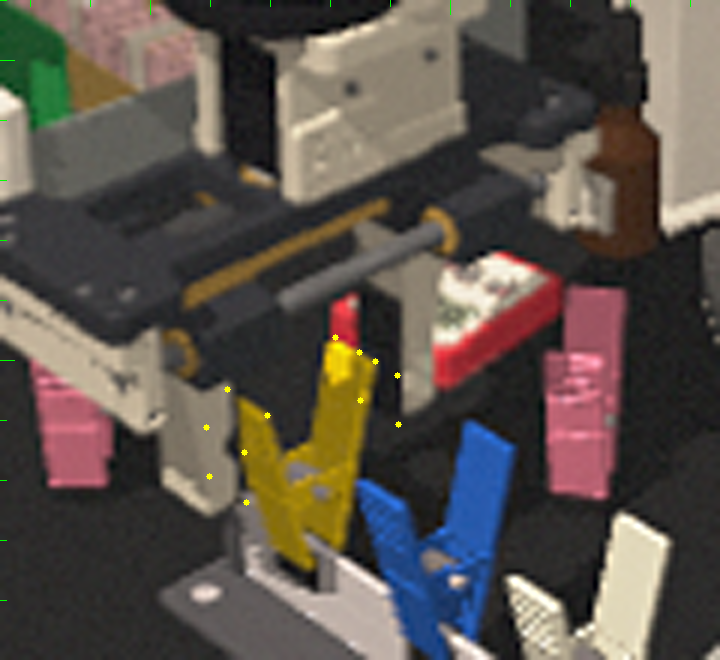

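Alignment is good. Squeezing.

Call:
{"name": "step_arm", "arguments": {"commands": "0 0 0.8 0 0 0;0 0 0 0 0 0;0 0 0 0 0 0;0 0 0 0 0 0", "jaw": 45, "grip_force": 22}}

```text
t: 12.6
eef_pos: [0.4644, -0.0518, 0.0958]
ee_rot: [-3.142, 0.0, -1.437]
force: [0.3, 0.1, -0.7]
width: 0.0452
```

Call:
{"name": "step_arm", "arguments": {"commands": "0 0 0 0 0 0;0 0 0 0 0 0;0 0 0 0 0 0;0 0 0 0 0 0;0 0 0 0 0 0;0 0 0 0 0 0", "jaw": 20}}

```text
t: 13.35
eef_pos: [0.4644, -0.0518, 0.0958]
ee_rot: [-3.142, -0.0, -1.437]
force: [0.1, -0.1, -0.7]
width: 0.0283
```

Run:
```python
from station import *
from h import *
go(get_state(),[.4643,-.0517,.096],.1355-np.pi/2,8)
p=grab_frame('scene');crop(p,225,190,120,110,6,'s7.png')
```

```text
t 13.35 pos [ 0.4644 -0.0518  0.0958] rot [-3.142 -0.    -1.437] F [ 0.1 -0.1 -0.7] w 0.0283
tool shift mm [-0.1  0.  -0.2] turn [-0.    -0.    -0.002] per row [-0.01  0.01 -0.03] [-0. -0. -0.]
```

View pics/s7.png

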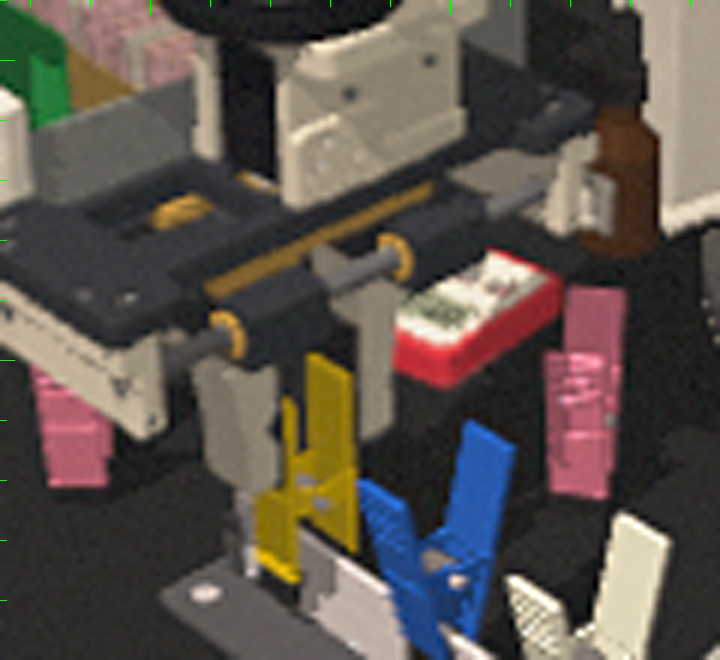

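The clip is squeezed fully open: 28.3 mm opening, levers parallel, jaws apart. Lifting.

Call:
{"name": "step_arm", "arguments": {"commands": "0 0 -6 0 0 0;0 0 -12 0 0 0;0 0 -20 0 0 0;0 0 -25 0 0 0;0 0 -30 0 0 0;0 0 -30 0 0 0;0 0 -20 0 0 0;0 0 0 0 0 0"}}

```text
t: 14.4
eef_pos: [0.4652, -0.0516, 0.2412]
ee_rot: [-3.137, 0.0, -1.437]
force: [0.7, -0.3, -0.6]
width: 0.0277
```

Run:
```python
from station import *
from h import *
go(get_state(),[.5392,.3125,.235],.0845-np.pi/2,10)
p=grab_frame('scene');crop(p,225,170,120,130,5,'s8.png')
```

```text
t 14.4 pos [ 0.4652 -0.0516  0.2412] rot [-3.137  0.    -1.437] F [ 0.7 -0.3 -0.6] w 0.0277
tool shift mm [-350.9 -122.     6.8] turn [-0.004  0.     0.05 ] per row [-35.09 -12.2    0.68] [-0.     0.     0.005]
```

View pics/s8.png

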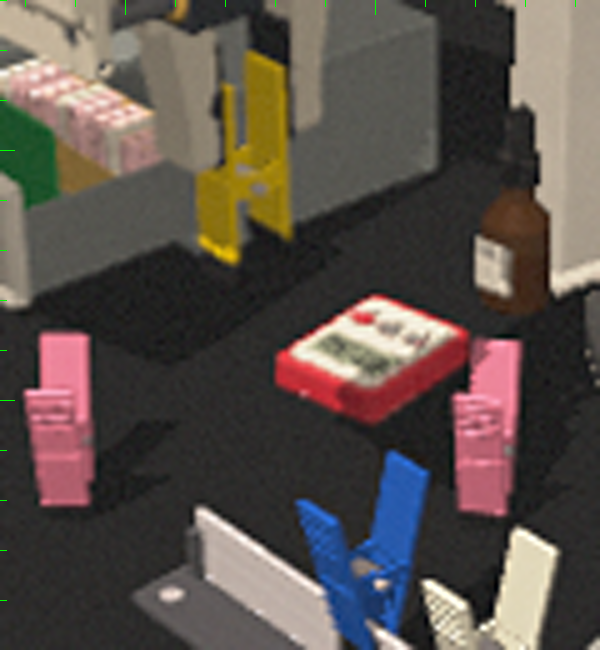

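The clip is off the rail and upright in the grip, and blue and white are still in place. Carrying it to the plate.

Call:
{"name": "step_arm", "arguments": {"commands": "-18 -6 0 0 0 0.005;-33 -11 0 0 0 0.007;-38 -13 0 0 0 0.007;-38 -13 0 0 0 0.007;-38 -13 0 0 0 0.007;-38 -13 0 0 0 0.007;-38 -13 0 0 0 0.005;-36 -13 0 0 0 0.005"}}

```text
t: 15.45
eef_pos: [0.5281, 0.235, 0.2378]
ee_rot: [3.14, -0.001, -1.487]
force: [-0.5, -0.7, -0.3]
width: 0.0277
```

Call:
{"name": "step_arm", "arguments": {"commands": "-35 -12 0 0 0 0;-25 -9 0 0 0 0;-14 -6 0 0 0 0;0 0 0 0 0 0;0 0 0 0 0 0;0 0 0 0 0 0"}}

```text
t: 16.2
eef_pos: [0.549, 0.3091, 0.239]
ee_rot: [-3.142, 0.0, -1.488]
force: [0.5, 0.2, 0.2]
width: 0.0275
```

Run:
```python
from station import *
from h import *
go(get_state(),[.5392,.3125,.18],.0845-np.pi/2,4)
p=grab_frame('scene');crop(p,180,110,130,120,5,'s9.png')
```

```text
t 16.2 pos [0.549  0.3091 0.239 ] rot [-3.142  0.    -1.488] F [0.5 0.2 0.2] w 0.0275
tool shift mm [-4.2  9.5 59. ] turn [-0.     0.    -0.001] per row [-1.05  2.38 14.75] [-0.  0. -0.]
```

View pics/s9.png

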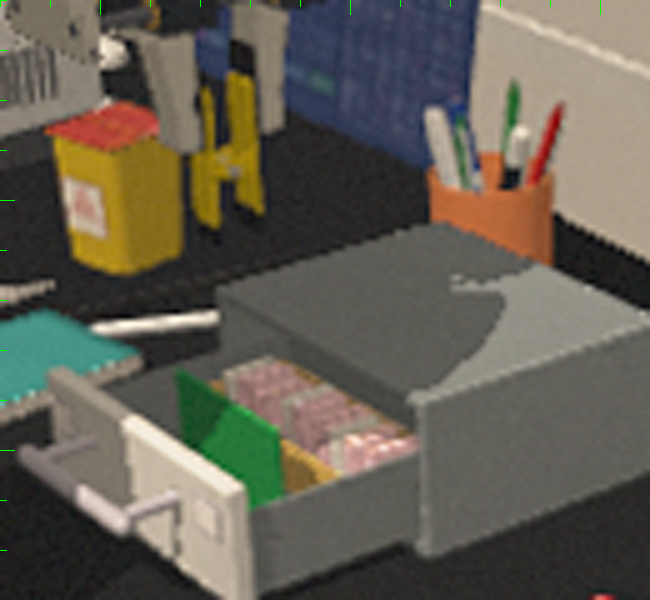

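The clip hangs upright above and slightly behind the plate. Correcting xy and lowering to just above the edge.

Call:
{"name": "step_arm", "arguments": {"commands": "-2 5 10 0 0 0;-2.2 4.5 25 0 0 0;0 0 25 0 0 0;0 0 11 0 0 0;0 0 0 0 0 0;0 0 0 0 0 0"}}

```text
t: 17.0
eef_pos: [0.5398, 0.3136, 0.1687]
ee_rot: [-3.14, 0.001, -1.487]
force: [0.3, 1.2, -0.3]
width: 0.0276
```

Run:
```python
from station import *
from h import *
st=get_state();go(st,[.5392,.3125,.13],.0845-np.pi/2,4)
p=grab_frame('scene')
e=st['eef_pos'];a=.0845;u=np.array([np.cos(a),np.sin(a),0]);v=np.array([-np.sin(a),np.cos(a),0])
X=[e+[0,0,-.0718]+s*.011*u+w*.01*v for s in(-1,1) for w in(-1,1)]
X+=[np.array([.5392,.3125,.074])+w*.05*v+s*.002*u for w in (-1,0,1) for s in (-1,1)]
crop(p,190,130,100,100,6,'s10.png',proj(p,X));crop(p,190,130,100,100,6,'s10b.png')
```

```text
t 17.0 pos [0.5398 0.3136 0.1687] rot [-3.140e+00  1.000e-03 -1.487e+00] F [ 0.3  1.2 -0.3] w 0.0276
tool shift mm [ 1.1  0.7 38.7] turn [-0.001  0.001 -0.   ] per row [0.28 0.18 9.67] [-0.  0. -0.]
```

View pics/s10.png

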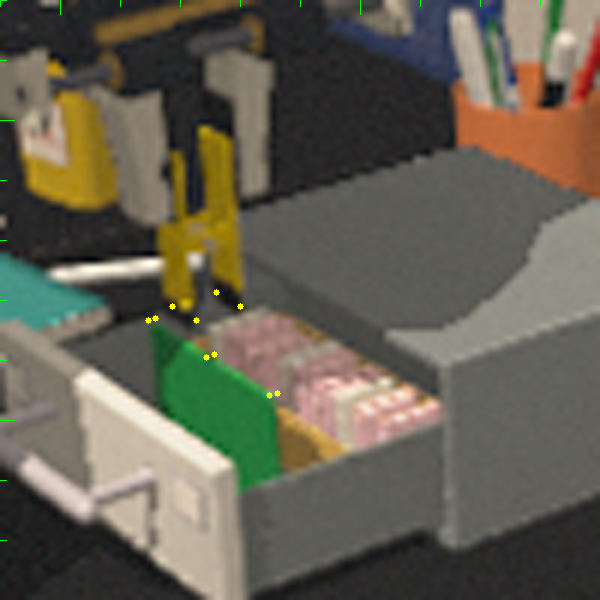

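View pics/s10b.png

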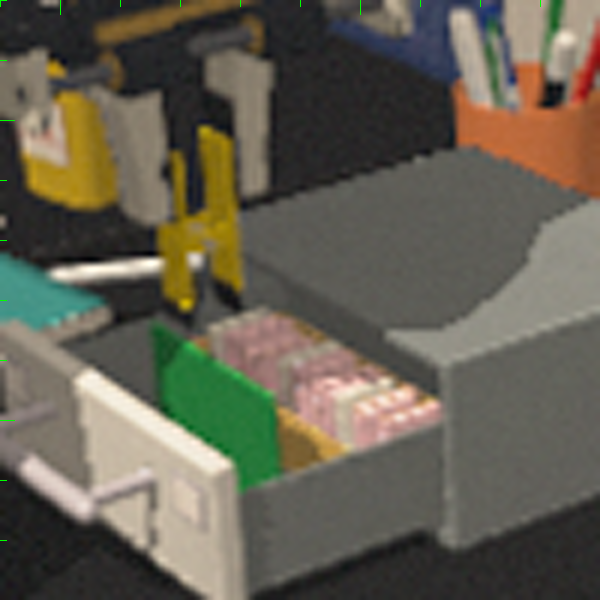

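The projected jaw tips agree with the picture and straddle the plate middle. Lowering.

Call:
{"name": "step_arm", "arguments": {"commands": "1 0.7 8 0 0 0;0 0 9 0 0 0;0 0 9 0 0 0;0 0 8 0 0 0;0 0 5 0 0 0;0 0 0 0 0 0;0 0 0 0 0 0"}}

```text
t: 17.92
eef_pos: [0.5389, 0.3124, 0.129]
ee_rot: [-3.141, 0.0, -1.487]
force: [0.3, 0.2, -0.8]
width: 0.0275
```

Run:
```python
from station import *
from h import *
st=get_state();go(st,[.5392,.3125,.13],.0845-np.pi/2,4)
p=grab_frame('scene');crop(p,190,130,100,100,6,'s11.png')
```

```text
t 17.93 pos [0.5389 0.3124 0.129 ] rot [-3.141  0.    -1.487] F [ 0.3  0.2 -0.8] w 0.0275
tool shift mm [-0.1 -0.3 -1. ] turn [-0.  0. -0.] per row [-0.02 -0.08 -0.24] [-0.  0. -0.]
```

View pics/s11.png

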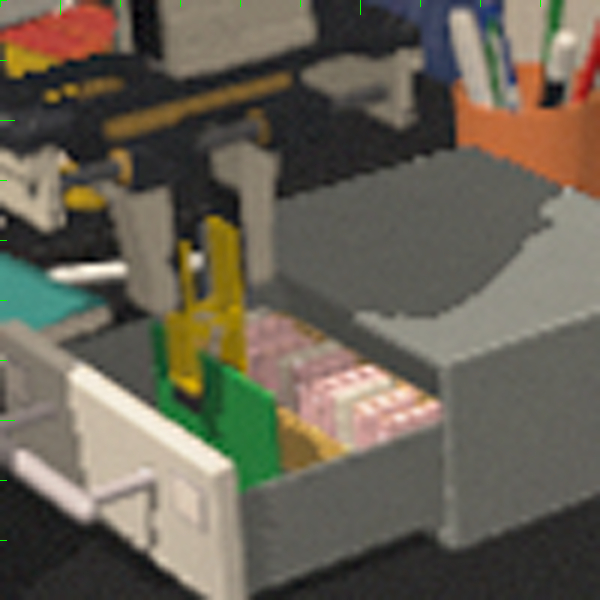

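The jaws straddle the plate, with the front pad about 16 mm down its face. Releasing.

Call:
{"name": "step_arm", "arguments": {"commands": "0 0 0 0 0 0;0 0 0 0 0 0;0 0 0 0 0 0;0 0 0 0 0 0;0 0 0 0 0 0;0 0 0 0 0 0", "jaw": 64}}

```text
t: 18.73
eef_pos: [0.5387, 0.3123, 0.1288]
ee_rot: [-3.142, 0.0, -1.487]
force: [0.3, -0.2, -0.2]
width: 0.0637
```

Call:
{"name": "step_arm", "arguments": {"commands": "0 0 -10 0 0 0;0 0 -25 0 0 0;0 0 -35 0 0 0;0 0 -40 0 0 0;0 0 -30 0 0 0;0 0 0 0 0 0"}}

```text
t: 19.48
eef_pos: [0.5398, 0.313, 0.2727]
ee_rot: [-3.137, 0.003, -1.487]
force: [0.6, -0.1, -0.9]
width: 0.0637
```

Call:
{"name": "step_arm", "arguments": {"commands": "-20 30 0 0 0 0;-30 45 0 0 0 0;-30 45 0 0 0 0;-20 20 0 0 0 0;0 0 0 0 0 0;0 0 0 0 0 0"}}

```text
t: 20.23
eef_pos: [0.3908, 0.3999, 0.2685]
ee_rot: [3.141, -0.0, -1.486]
force: [0.3, 0.0, 0.7]
width: 0.064
```

Run:
```python
from station import *
from h import *
st=get_state();print(st['t'],st['eef_pos'],st['force'],st['width'])
p=grab_frame('scene');crop(p,190,130,160,190,4,'s12.png');crop(p,190,150,90,90,7,'s12z.png')
v=np.array([-np.sin(.0845),np.cos(.0845),0])
p=grab_frame('top');crop(p,120,120,300,170,2,'t12.png');crop(p,150,180,90,70,8,'t12z.png')
```

```text
20.225 [0.39078352 0.39993758 0.26853403] [0.29609642 0.02058045 0.68287588] 0.06402674261518776
```

View pics/s12.png

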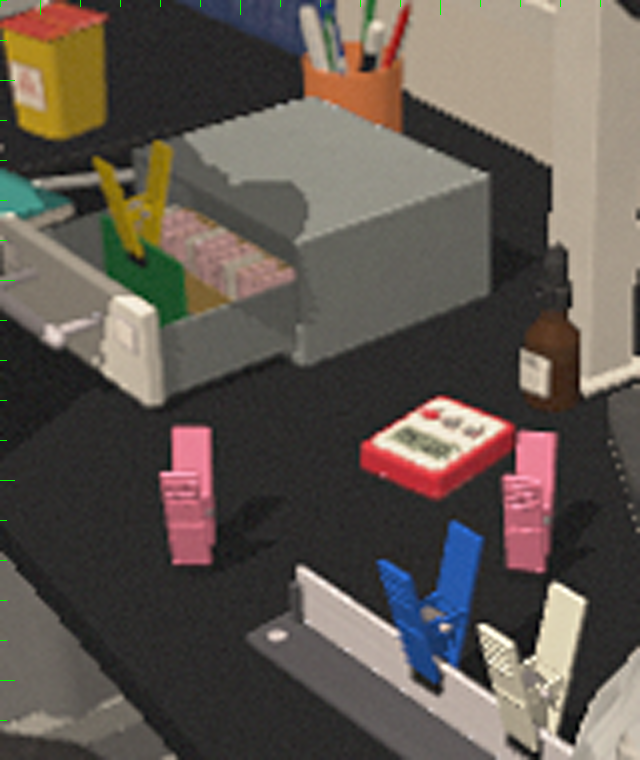

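View pics/s12z.png

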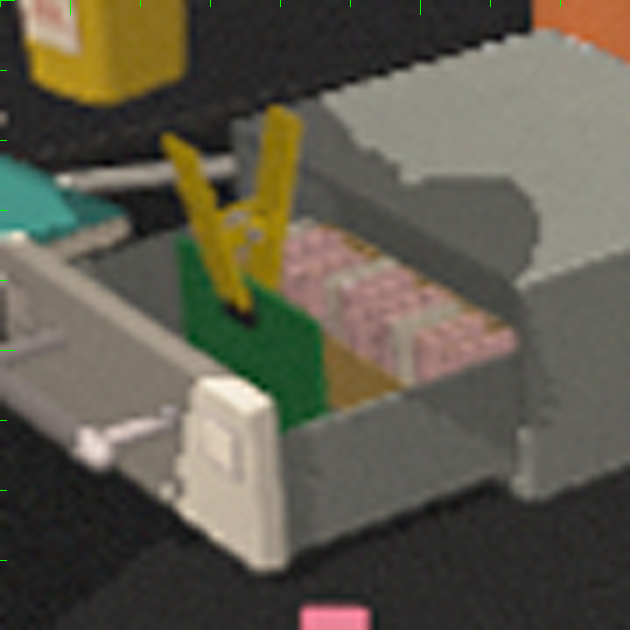

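View pics/t12.png

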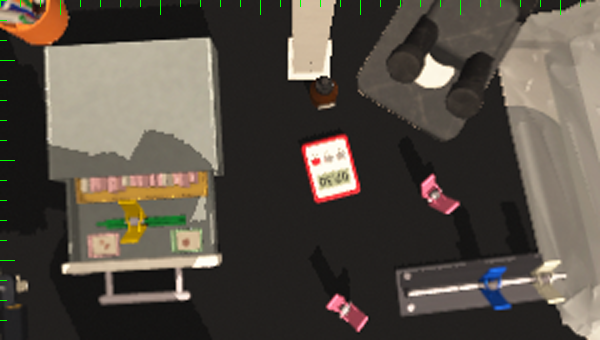

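View pics/t12z.png

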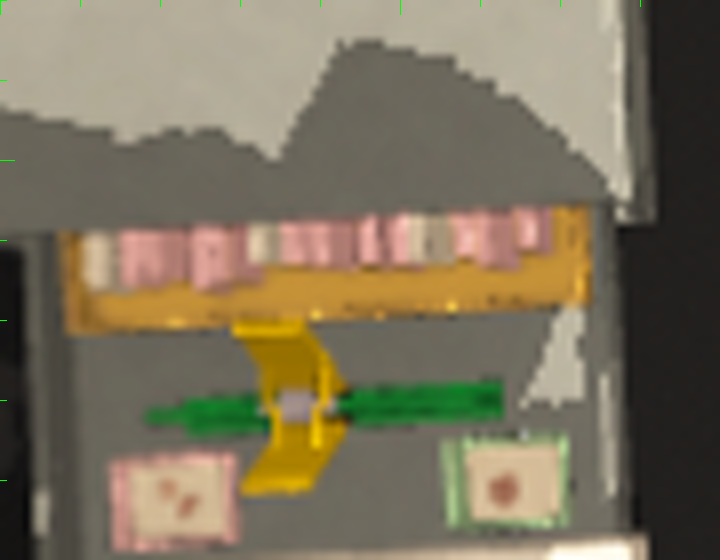

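The clip stands upright on the plate middle, the blue and white clips are still on the rail, and the timer and dropper look unmoved. One last numeric check of drawer travel and clip height.

Run:
```python
from station import *
from h import *
from scipy.optimize import least_squares
S=grab_frame('scene');T=grab_frame('top')
a=.0845;u=np.array([np.cos(a),np.sin(a),0]);v=np.array([-np.sin(a),np.cos(a),0]);U=np.array([.6737,.3239,0])
h=lambda x,z,y:U+x*u+y*v+np.array([0,0,z])
X=[h(-.227,.052,y) for y in(-.05,.05)];crop(T,150,210,80,60,9,'t13.png',proj(T,X))
# clip lever tops (crop s12z: /7 + (190,150)); (t12z: /8+(150,180))
o=[(S,-1,(183/7+189.5,144/7+149.5)),(S,1,(285/7+189.5,115/7+149.5)),(T,1,(268/8+149.5,327/8+179.5)),(T,-1,(277/8+149.5,487/8+179.5))]
f=lambda p:np.concatenate([proj(c,h(p[0]+s*p[3],p[2],p[1]))[0]-m for c,s,m in o])
r=least_squares(f,[-.135,0,.135,.022]);print('clip x,y,topz,half',r.x.round(4),r.fun.round(1))
```

```text
clip x,y,topz,half [-0.1342  0.0006  0.1321  0.0222] [-0.3  0.2  0.  -0.2  0.1  0.  -0.  -0.3]
```

View pics/t13.png

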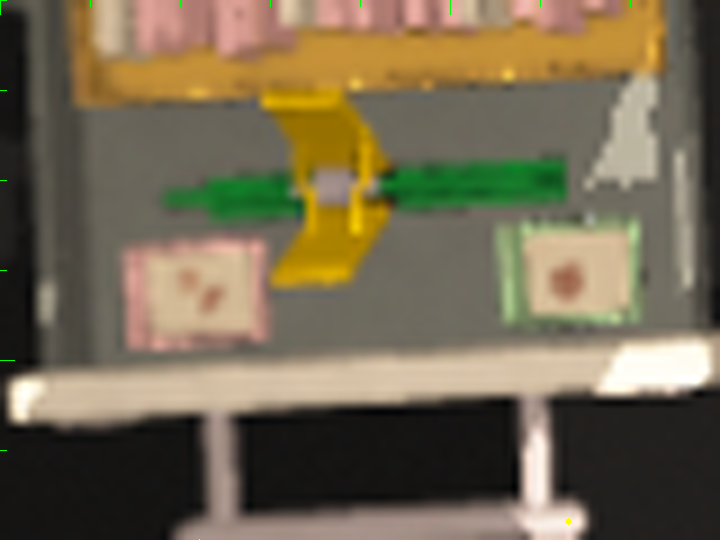

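```bash
python3 -c "
from station import *
print(job_done())"
```

```text
the job is handed in; nothing more can be done
None
```

The job is done and handed in at about 20 s of the 61 s allowed. The drawer was pulled out first. Then the yellow clip was squeezed off the rail, set on the middle of the green plate and released, and the arm drawn clear.

**Last checks:**
- **Drawer:** At the end of the pull, the force rose to 27 N with no further motion. The handle image afterwards matched full extension to within about a pixel.
- **Clip:** It stands upright within 1 mm of the plate's middle. From the pictures its jaw tips are about 19 mm below the plate's top edge; the arm position gave 16 to 17 mm. That 2 to 3 mm gap is within camera accuracy, and either depth has the pads fully on the plate.
- **Other things:** The blue and white clips are still on the rail. The timer and dropper look unmoved, and the gripper touches nothing.

No check failed.

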